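# Open the touch-latch stock cupboard for inspection

## Robot

A 6-joint arm with a two-finger parallel gripper is mounted at the origin on the work surface. World frame = base frame: x ahead of the robot, y to its left, z up, the work surface at z = 0. Lengths are in m, angles in rad, forces in N, time in s.
With the tool pointing down it reaches from about 0.375 to 0.9 m from the base axis. Payload 3.1 kg.
Tool frame: the origin (TCP) lies at the very end of the fingers, on their centre line; the grasp point (between the pads) lies 19 mm behind it; z points along the fingers, y is the line along which they close (so a half turn about z gives the same grasp; the last joint's range is limited). The gripper opens to 87 mm and grips with 3 to 60 N. Pads are 19 mm wide; open, the fingers measure 117 mm over their backs; the gripper's body (75 mm by 190 mm) begins 51 mm behind the grasp point.
Start: joints at [1.143, 0.527, 1.433, -0, 1.181, -0.178], TCP at [0.154, 0.606, 0.223] pointing down, gripper open.
Joint ranges: [-3.08, 3.08], [-0.75, 2.2], [0.22, 2.44], [-1.43, 4.57], [0, 2.65], [-2.85, 2.85]. Speed limits (rad/s): [2.79, 2.79, 3.14, 3.14, 3.14, 3.14].

## Interface

Orientations are given as a unit quaternion [x, y, z, w].
In Python, from rig import ctrl, imaging gives the robot as it stands.
- The arm moves only by the tool apply_moves, never from a script. Its argument "steps" is a list of rows, each a list of 5 numbers: the opening, from 0 (shut) to 1 (fully open), then the shift along the tool's x, y, z in mm, then the turn about the tool's z in rad. In form: [[grip, dx, dy, dz, yaw], ...]. A call has 1 to 8 rows; each row is the pose to reach, as a shift and turn from the pose commanded when the call began, along the tool's axes at that moment; what a row does not reach only later rows make up. A row lasts 1/12 s, in which the tool goes at most 41.7 mm and 7.16 degrees, less where a joint would pass 70% of its speed; a pose out of reach is approached as far as the arm can. A call with a gripper value outside its range is refused whole. The fingers move at their own pace and stop on an object; the grip force is fixed at half the most. Time passes only in rows, so rows that repeat a pose let the fingers close. It gives the time, the measured TCP pose, the force, the opening and the grip force at its end, in the units of the state.
- ctrl.get_state(): the state, without advancing time (a new reading comes with each control period).
- imaging.camera(name): name is "scene" or "top"; returns the picture (384x512x3 uint8, red, green, blue); there is no depth.
- imaging.get_calibration(name): a dict with "fx", "fy", "cx", "cy" (pixels), "extrinsics" (4x4, takes a point from camera to world coordinates). Camera axes: x right, y down, z forward; pixel columns grow to the right and rows downward; lengths in m; the calibration is good to about 2 mm. A picture is of the moment at which its call begins. get_calibration takes no time and is no camera call.
- ctrl.job_done(): hands the job in; it is judged then, once.
The state is a dict: "clock": time; "joints": joint angles; "qd": joint speeds; "joint_torque": joint torques, N m; "eef_pos": TCP position; "tcp_rot": TCP orientation; "contact_force": force on the tool from outside, world axes, zero at the start; "torque": the same for the moment, N m; "finger_gap": finger opening in m; "gripper_force": force on a finger pad.
Only numpy, scipy, OpenCV 4.12 (cv2) and the standard library are available. Lean on these libraries where they do the work, as an engineer would, in place of code of your own. Each camera call takes 0.05 s, during which the arm holds its last target. There are 200 camera calls.

## Task

Press in the red cupboard door (the silver disc marks the spot) until its touch-latch lets go and the spring sends the door ajar, then put the fingertips behind the ajar door and push it wide open, about square to the cupboard, so that the stock inside can be checked. Only push the door, never pinch it between the fingers. Keep the white cupboard shut and leave the can, bottle and jar where they stand.

Things in the scene. Friction and masses are not known exactly. Their poses are not given: they have to be found in the camera images.
- red_cabinet: Black steel cupboard fixed to the counter: 160 deep (x) x 200 wide (y) x 200 mm high, origin at the centre of its underside, front facing its own -x (towards the robot, turned by its yaw). A door 8 mm proud of the front covers all of it. It hides a spring touch-latch. This one has the red door. Left or right of the white one.
- white_cabinet: Black steel cupboard fixed to the counter: 160 deep (x) x 200 wide (y) x 200 mm high, origin at the centre of its underside, front facing its own -x (towards the robot, turned by its yaw). A door 8 mm proud of the front covers all of it. It hides a spring touch-latch. Same make, with a white door and latch of its own (its own disc likewise); to be left shut.
- red_door (a joint): Red door angle (rad): 0 shut, grows as the free edge swings out towards the robot, stop at 1.5; below 0 pressed in, to about -0.035. Pressing the disc takes 6 to 8 N and bottoms after 4 to 5 mm; press on to about 12 N, then draw back 130 mm or more: the spring drives the door after the fingers to about 0.6 rad. Latched, it cannot be pulled open.
- white_door (a joint): Angle of the white door (rad), same behaviour; 0 shut.
- red_pad (a point): Centre of the silver disc (32 mm across, 1.5 mm thick) on the outer face of the red door: 155 mm from the hinge axis, 35 mm from the free edge, 172 mm above the counter, 26 mm below the door's top edge. A silver strip on the top edge marks it from above. Door's axes: -x out of the outer face, y from free edge to hinge, z up.
- red_hinge (a point): On the vertical hinge axis of the red door, at the height of the disc (172 mm), at mid-thickness of the panel, by the door's +y edge (left as seen from the robot); 15 mm in front of the cupboard's front face. Axes as the door's. Once ajar the stiff hinge keeps the door wherever it is left; pushing it wider takes 3 to 7 N near the free edge.
- red_panel (a point): Centre of the red door panel: 14 mm thick (its x), 190 mm wide (its y; hinge at +95 mm), 186 mm high (12 to 198 mm above the counter). Axes as the door's.
- can: Red drink can, 66 mm across, 115 mm tall, standing; origin at the centre of its underside. Leave it.
- milk: White bottle with orange cap and band, 62 mm across, 160 mm tall; origin at the centre of its underside. Leave it.
- jar: Small amber jar with yellow lid, 56 mm across, 80 mm tall; origin at the centre of its underside. Leave it. None of the three stands in the door's swing.

How it is judged:
On the way, in this order (a step that is already met when the one before it is completed fails the run):
1. the red door is pressed in against its latch (value of joint red_door below -0.01 rad).
2. the red door has sprung ajar (value of joint red_door above 0.35 rad), for 0.1 s.
At the end, for the whole second after the job is handed in: The red door stands at rest more than 1.15 rad (66 degrees) open; the white door is shut (within 0.05 rad); can, bottle and jar stand upright within 25 mm of where they began (value of joint red_door above 1.15 rad and velocity of joint red_door between -0.05 and 0.05 rad/s and value of joint white_door below 0.05 rad and distance of each of can, milk, jar from where it was at the start of the episode below 0.025 m and angle between each of can, milk, jar's own z axis and vertical below 0.15 rad); the robot touches nothing.
It fails at once if the white cupboard is released (value of joint white_door above 0.1 rad).
It fails at once if the can, bottle or jar is moved more than 25 mm or lifted (distance of any of can, milk, jar from where it was at the start of the episode above 0.025 m).
It fails at once if the door is pinched: the grasp point between the fingers is inside the door panel (x of the grasp point in the frame of red_panel between -0.005 and 0.005 m and y of the grasp point in the frame of red_panel between -0.095 and 0.095 m and z of the grasp point in the frame of red_panel between -0.093 and 0.093 m).
It also fails if it takes over 48 s, if anything falls off the work surface, if the arm or the gripper's body presses on something with over 40 N, if the wrist force passes 120 N, or if a joint passes its speed limit or range.

## Working session

There is one attempt and no reset: what is moved stays moved. The work goes in short steps, Python scripts to look and compute and a tool call to move; the robot and the scene stay as the last step left them, time stands still between calls to the robot, and variables do not carry over. Pictures are saved under pics/ and viewed, at most 10 in all, crops included, and the job is handed in when it is done.

Besides the shell and the picture viewer there is one more tool, called after ">>>" by a JSON object that holds its "api" and its "payload". apply_moves: Moves the arm, as the interface text tells. Its arguments: {"type":"object","properties":{"steps":{"type":"array","items":{"type":"array","items":{"type":"number"}}}},"required":["steps"]}

```bash
mkdir -p pics; python3 - <<'E'
from rig import ctrl, imaging
import cv2,numpy as np
s=ctrl.get_state();print({k:np.round(s[k],3) for k in('clock','eef_pos','tcp_rot','contact_force','finger_gap','joints')})
for n in('scene','top'):
    im=imaging.camera(n);cv2.imwrite(f'pics/{n}0.png',im[...,::-1]);c=imaging.get_calibration(n);print(n,c['fx'],c['cx'],c['cy'],np.round(c['extrinsics'],3).tolist())
a=np.hstack([cv2.imread('pics/scene0.png'),cv2.imread('pics/top0.png')])
E
```

```text
{'clock': np.float64(0.0), 'eef_pos': array([0.154, 0.605, 0.222]), 'tcp_rot': array([ 0.125,  0.992, -0.001, -0.   ]), 'contact_force': array([-1.128,  0.145, -0.206]), 'finger_gap': np.float64(0.087), 'joints': array([ 1.142,  0.528,  1.434,  0.   ,  1.181, -0.178])}
scene 496.4867449004265 259.6338496448843 196.54047712646474 [[0.805, 0.563, -0.187, 0.82], [0.593, -0.762, 0.261, -0.331], [0.005, -0.321, -0.947, 1.36], [0.0, 0.0, 0.0, 1.0]]
top 361.20009520557625 255.92629765053312 189.35703083962736 [[0.015, -0.995, 0.098, 0.443], [-1.0, -0.015, 0.001, -0.016], [0.001, -0.098, -0.995, 1.226], [0.0, 0.0, 0.0, 1.0]]
```

View pics/scene0.png

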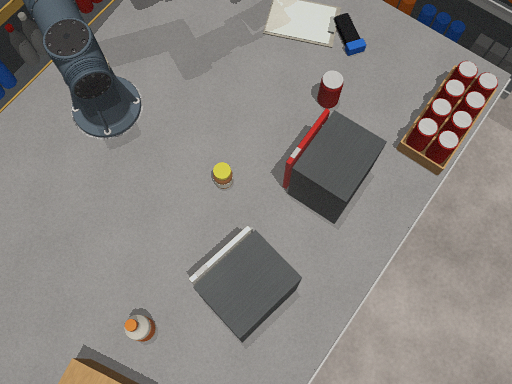

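View pics/top0.png

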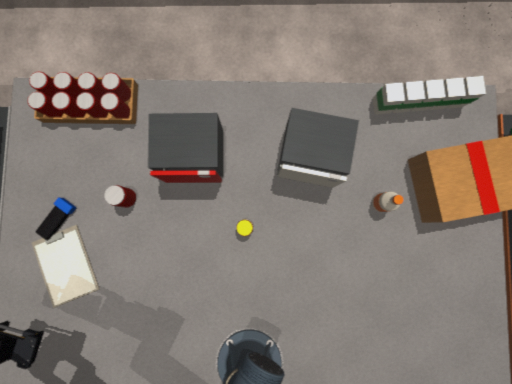

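The top view shows the red cupboard at about px (150–222, 114–182), with its silver strip at (203,173). The can is at (120,196), the jar at (244,228), and the white cupboard is on the right at (282–357, 110–180). Next I'll measure the red door's top edge and the strip.

```bash
cat > h.py <<'E'
from rig import ctrl, imaging
import cv2,numpy as np
def ray(n,p,z):
    c=imaging.get_calibration(n);E=np.array(c['extrinsics'])
    d=E[:3,:3]@np.array([(p[0]-c['cx'])/c['fx'],(p[1]-c['cy'])/c['fy'],1]);o=E[:3,3]
    return o+d*(z-o[2])/d[2]
def mask(im,roi):
    h=cv2.cvtColor(im,cv2.COLOR_RGB2HSV);m=(((h[...,0]<8)|(h[...,0]>172))&(h[...,1]>130)&(h[...,2]>60)).astype(np.uint8)*255
    k=np.zeros_like(m);x0,x1,y0,y1=roi;k[y0:y1,x0:x1]=m[y0:y1,x0:x1];return k
def state():
    s=ctrl.get_state();print({k:np.round(s[k],3).tolist() for k in('clock','eef_pos','tcp_rot','contact_force','finger_gap','joints')})
E
python3 - <<'E'
from h import *
out=[]
for n,roi in(('top',(140,230,150,200)),('scene',(275,335,100,195))):
    im=cv2.imread(f'pics/{n}0.png')[...,::-1].copy()
    x0,x1,y0,y1=roi
    c=im[y0:y1,x0:x1]
    h=cv2.cvtColor(im,cv2.COLOR_RGB2HSV)
    w=np.zeros(im.shape[:2],np.uint8);w[y0:y1,x0:x1]=((h[...,1]<60)&(h[...,2]>165))[y0:y1,x0:x1]
    _,_,st,ce=cv2.connectedComponentsWithStats(w)
    for a,b in zip(st[1:],ce[1:]):
        if a[4]>8: print(n,'silver',a,b.round(1),ray(n,b,.198).round(4))
    m=mask(im,roi);q=cv2.findContours(m,0,2)[0];q=max(q,key=cv2.contourArea)
    for p in cv2.approxPolyDP(q,1.5,True)[:,0]: print(n,p,ray(n,p,.198).round(4))
    out.append(cv2.resize(c,(400,int(400*c.shape[0]/c.shape[1])),interpolation=0)[:600])
H=max(o.shape[0] for o in out)
cv2.imwrite('pics/crop.png',np.hstack([cv2.copyMakeBorder(o,0,H-o.shape[0],0,0,0) for o in out])[...,::-1])
E
```

```text
top silver [198 171  11   4  34] [203.1 172.1] [0.5927 0.1372 0.198 ]
top [150 171] [0.5935 0.2899 0.198 ]
top [150 174] [0.5848 0.2896 0.198 ]
top [165 181] [0.5652 0.2457 0.198 ]
top [220 181] [0.5675 0.0881 0.198 ]
top [215 170] [0.5991 0.1032 0.198 ]
top [210 170] [0.5989 0.1176 0.198 ]
top [209 174] [0.5873 0.1201 0.198 ]
top [211 176] [0.5816 0.1142 0.198 ]
top [209 178] [0.5757 0.1198 0.198 ]
top [200 178] [0.5753 0.1456 0.198 ]
top [197 175] [0.5839 0.1545 0.198 ]
top [197 170] [0.5984 0.155  0.198 ]
scene silver [291 147  10  11  52] [295.2 152.2] [0.593  0.1395 0.198 ]
scene [334 100] [0.5891 0.3239 0.198 ]
scene [318 100] [0.5551 0.2987 0.198 ]
scene [326 108] [0.5854 0.2915 0.198 ]
scene [297 146] [0.5868 0.1565 0.198 ]
scene [302 149] [0.6019 0.1572 0.198 ]
scene [294 159] [0.6013 0.1224 0.198 ]
scene [289 157] [0.588  0.1193 0.198 ]
scene [286 161] [0.5882 0.1058 0.198 ]
scene [284 187] [0.6248 0.0458 0.198 ]
scene [288 184] [0.6282 0.0582 0.198 ]
scene [292 165] [0.6067 0.1059 0.198 ]
scene [327 118] [0.6039 0.2687 0.198 ]
scene [329 111] [0.5967 0.2889 0.198 ]
scene [327 108] [0.5875 0.2931 0.198 ]
scene [334 105] [0.5974 0.3115 0.198 ]
```

View pics/crop.png

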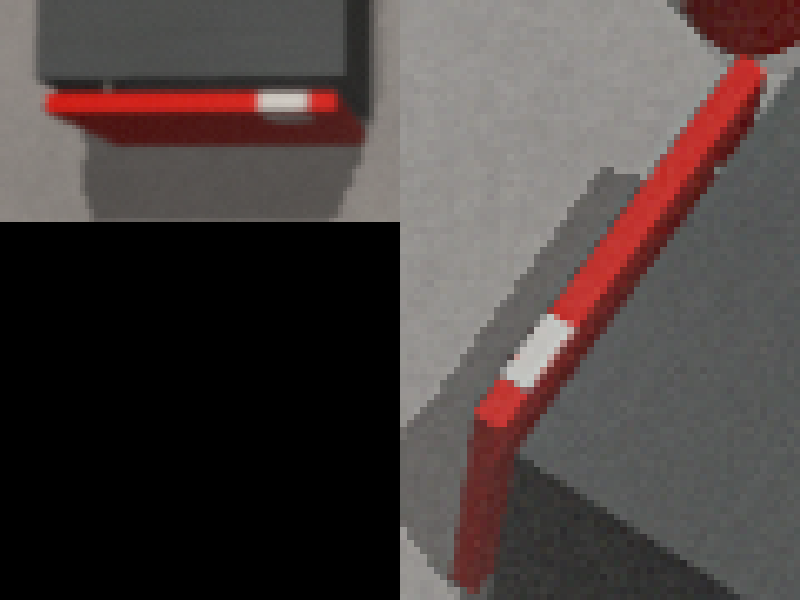

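The crop shows the red door's top edge with the strip centred on world (0.594, 0.138). The hinge end is at y≈0.292, the free edge at y≈0.104, the outer face at x≈0.587, and yaw is about 0. Moving in front of the disc with the fingers shut.

>>> {"api": "apply_moves", "payload": {"steps": [[0, -26, -24, 0, -0.03], [0, -52, -47, 0, -0.06], [0, -78, -71, 0, -0.09], [0, -104, -94, 0, -0.13], [0, -130, -118, 0, -0.16], [0, -156, -141, 0, -0.19], [0, -182, -165, 0, -0.22], [0, -206, -188, 0, -0.252]]}}

```text
clock: 0.77
eef_pos: [0.3081, 0.3708, 0.2223]
tcp_rot: [-0.002, 1.0, -0.0, -0.0]
contact_force: [1.0, 0.3, 1.0]
finger_gap: 0.0413
gripper_force: 0.0
```

```bash
python3 -c "
from h import *
state()"
```

```text
{'clock': 0.767, 'eef_pos': [0.308, 0.371, 0.222], 'tcp_rot': [-0.002, 1.0, -0.0, -0.0], 'contact_force': [0.96, 0.344, 0.967], 'finger_gap': 0.041, 'joints': [0.645, 0.337, 1.782, -0.0, 1.024, -0.929]}
```

>>> {"api": "apply_moves", "payload": {"steps": [[0, -20, -30, 0, 0], [0, -40, -60, 0, 0], [0, -60, -90, 8, 0], [0, -80, -120, 16, 0], [0, -100, -150, 26, 0], [0, -120, -180, 36, 0], [0, -136, -206, 48, 0], [0, -152, -233, 60, 0]]}}

```text
clock: 1.43
eef_pos: [0.4609, 0.1382, 0.162]
tcp_rot: [-0.001, 1.0, 0.0, 0.0]
contact_force: [-0.4, 0.4, -0.2]
finger_gap: 0.0007
gripper_force: 0.0
```

>>> {"api": "apply_moves", "payload": {"steps": [[0, -15, 0, 0, 0], [0, -30, 0, 0, 0], [0, -45, 0, 0, 0], [0, -60, 0, 0, 0], [0, -75, 0, 0, 0], [0, -85, 0, 0, 0], [0, -90, 0, 0, 0], [0, -90, 0, 0, 0]]}}

```text
clock: 2.1
eef_pos: [0.5509, 0.14, 0.1623]
tcp_rot: [-0.001, 1.0, -0.0, 0.0]
contact_force: [-0.2, 0.1, 0.3]
finger_gap: 0.0006
gripper_force: 0.0
```

```bash
python3 - <<'E'
from h import *
state()
a=imaging.camera('scene')[80:230,220:400];b=imaging.camera('top')[110:260,120:300]
cv2.imwrite('pics/p1.png',cv2.resize(np.hstack([a,b]),(792,330))[...,::-1])
E
```

```text
{'clock': 2.1, 'eef_pos': [0.551, 0.14, 0.162], 'tcp_rot': [-0.001, 1.0, -0.0, 0.0], 'contact_force': [-0.159, 0.083, 0.296], 'finger_gap': 0.001, 'joints': [0.052, 0.529, 1.636, -0.0, 0.976, -1.521]}
```

View pics/p1.png

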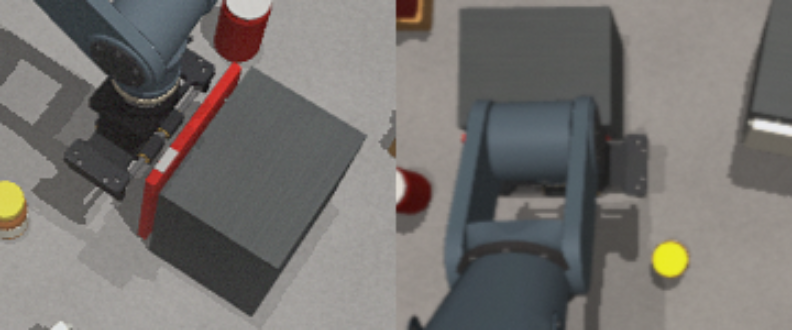

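The gripper is in front of the strip, aligned with the door and clear of the can. Now pressing gently.

>>> {"api": "apply_moves", "payload": {"steps": [[0, -6, 0, 0, 0], [0, -12, 0, 0, 0], [0, -16, 0, 0, 0], [0, -19, 0, 0, 0], [0, -22, 0, 0, 0], [0, -25, 0, 0, 0], [0, -27, 0, 0, 0], [0, -27, 0, 0, 0]]}}

```text
clock: 2.87
eef_pos: [0.5761, 0.1401, 0.1623]
tcp_rot: [-0.001, 1.0, -0.0, -0.001]
contact_force: [-2.2, 0.0, 1.2]
finger_gap: 0.0005
gripper_force: 1.5
```

>>> {"api": "apply_moves", "payload": {"steps": [[0, -1, 0, 0, 0], [0, -2, 0, 0, 0], [0, -3, 0, 0, 0], [0, -4, 0, 0, 0], [0, -5, 0, 0, 0], [0, -5, 0, 0, 0]]}}

```text
clock: 3.37
eef_pos: [0.577, 0.14, 0.1621]
tcp_rot: [-0.002, 1.0, -0.0, -0.006]
contact_force: [-12.2, -2.0, 7.6]
finger_gap: 0.0003
gripper_force: 5.9
```

>>> {"api": "apply_moves", "payload": {"steps": [[0, -1, 0, 0, 0], [0, -2, 0, 0, 0], [0, -3, 0, 0, 0], [0, -3, 0, 0, 0]]}}

```text
clock: 3.7
eef_pos: [0.5782, 0.14, 0.1622]
tcp_rot: [-0.002, 1.0, -0.001, -0.008]
contact_force: [-15.7, -1.7, 8.7]
finger_gap: 0.0005
gripper_force: 7.7
```

```bash
python3 - <<'E'
from h import *
state();print(ctrl.get_state()['torque'])
a=imaging.camera('scene')[95:200,235:345]
cv2.imwrite('pics/p2.png',cv2.resize(a,(628,600),interpolation=0)[...,::-1])
E
```

```text
{'clock': 3.7, 'eef_pos': [0.578, 0.14, 0.162], 'tcp_rot': [-0.002, 1.0, -0.001, -0.008], 'contact_force': [-15.675, -1.685, 8.743], 'finger_gap': 0.001, 'joints': [0.05, 0.567, 1.557, -0.0, 1.033, -1.524]}
[-0.10274094  2.25691213  0.07602105]
```

View pics/p2.png

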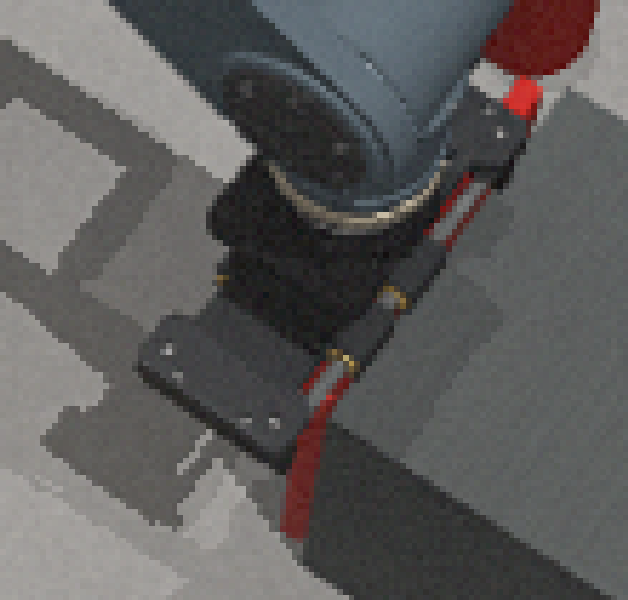

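The image shows the fingers against the door at the strip, with 15.7 N of force, which is past the latch's 12 N. Drawing back.

>>> {"api": "apply_moves", "payload": {"steps": [[0, 25, 0, 0, 0], [0, 55, 0, 0, 0], [0, 85, 0, 0, 0], [0, 115, 0, 0, 0], [0, 145, 0, 0, 0], [0, 160, 0, 0, 0], [0, 160, 0, 0, 0], [0, 160, 0, 0, 0]]}}

```text
clock: 4.42
eef_pos: [0.4267, 0.1399, 0.1631]
tcp_rot: [-0.001, 1.0, 0.0, 0.002]
contact_force: [0.5, -0.2, 0.4]
finger_gap: 0.0007
gripper_force: 0.0
```

```bash
python3 - <<'E'
from h import *
state()
a=imaging.camera('scene')[80:230,220:400];b=imaging.camera('top')[110:260,120:300]
cv2.imwrite('pics/p3.png',cv2.resize(np.hstack([a,b]),(792,330))[...,::-1])
E
```

```text
{'clock': 4.417, 'eef_pos': [0.427, 0.14, 0.163], 'tcp_rot': [-0.001, 1.0, 0.0, 0.002], 'contact_force': [0.52, -0.199, 0.401], 'finger_gap': 0.001, 'joints': [0.067, 0.39, 1.926, 0.0, 0.821, -1.506]}
```

View pics/p3.png

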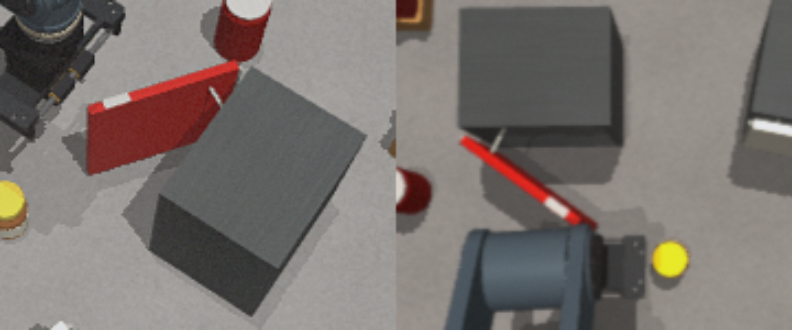

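The door stands ajar at about 0.6 rad, with its free edge at about (0.487, 0.136). I'll lift over it and come down behind.

>>> {"api": "apply_moves", "payload": {"steps": [[0, 0, 0, -30, 0], [0, 0, 0, -62, 0], [0, 0, 0, -62, 0], [0, -30, 4, -62, 0], [0, -60, 8, -62, 0], [0, -90, 10, -62, 0], [0, -122, 12, -62, 0], [0, -122, 12, -62, 0]]}}

```text
clock: 5.18
eef_pos: [0.5561, 0.1518, 0.2247]
tcp_rot: [-0.0, 1.0, 0.0, 0.005]
contact_force: [0.6, -0.2, -0.4]
finger_gap: 0.0008
gripper_force: 0.0
```

>>> {"api": "apply_moves", "payload": {"steps": [[0, 0, 0, 15, 0], [0, 0, 0, 30, 0], [0, 0, 0, 45, 0], [0, 0, 0, 60, 0], [0, 0, 0, 60, 0]]}}

```text
clock: 5.6
eef_pos: [0.5461, 0.1516, 0.1613]
tcp_rot: [-0.001, 1.0, -0.0, -0.003]
contact_force: [-0.8, 0.4, 0.1]
finger_gap: 0.0006
gripper_force: 0.0
```

```bash
python3 - <<'E'
from h import *
state()
a=imaging.camera('scene')[80:230,220:400];b=imaging.camera('top')[110:260,120:300]
cv2.imwrite('pics/p4.png',cv2.resize(np.hstack([a,b]),(792,330))[...,::-1])
E
```

```text
{'clock': 5.6, 'eef_pos': [0.546, 0.152, 0.161], 'tcp_rot': [-0.001, 1.0, -0.0, -0.003], 'contact_force': [-0.767, 0.389, 0.085], 'finger_gap': 0.001, 'joints': [0.074, 0.531, 1.637, -0.0, 0.979, -1.499]}
```

View pics/p4.png

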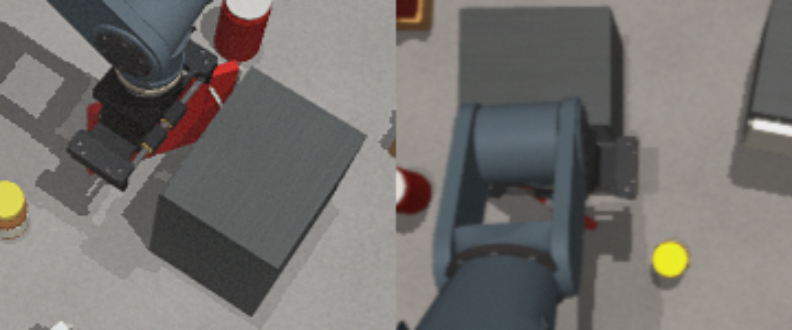

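The fingers are down behind the door and touching nothing. Next, the arc sweep.

>>> {"api": "apply_moves", "payload": {"steps": [[0, 10, 2, 0, 0], [0, 18, 3, 0, 0], [0, 28, 8, 0, 0], [0, 38, 14, 0, 0], [0, 47, 21, 0, 0], [0, 56, 28, 0, 0], [0, 64, 36, 0, 0], [0, 72, 45, 0, 0]]}}

```text
clock: 6.37
eef_pos: [0.4754, 0.1976, 0.1652]
tcp_rot: [-0.001, 1.0, -0.0, 0.002]
contact_force: [3.7, -1.7, -0.1]
finger_gap: 0.0003
gripper_force: 1.8
```

>>> {"api": "apply_moves", "payload": {"steps": [[0, 7, 9, 0, 0], [0, 13, 18, 0, 0], [0, 18, 27, 0, 0], [0, 22, 37, 0, 0], [0, 26, 46, 0, 0], [0, 28, 53, 0, 0], [0, 29, 57, 0, 0], [0, 29, 57, 0, 0]]}}

```text
clock: 7.03
eef_pos: [0.4456, 0.2544, 0.1646]
tcp_rot: [-0.002, 1.0, -0.001, 0.0]
contact_force: [2.4, -2.6, 1.1]
finger_gap: 0.0006
gripper_force: 1.4
```

Backing off in -y away from the door, then lifting.

>>> {"api": "apply_moves", "payload": {"steps": [[0, 0, -10, 0, 0], [0, 0, -25, 0, 0], [0, 0, -40, 0, 0], [0, 0, -40, -30, 0], [0, 0, -40, -65, 0], [0, 0, -70, -90, 0], [0, 0, -100, -90, 0], [0, 0, -130, -90, 0]]}}

```text
clock: 7.7
eef_pos: [0.4448, 0.1235, 0.2556]
tcp_rot: [-0.002, 1.0, 0.0, -0.0]
contact_force: [-0.1, -1.0, 0.1]
finger_gap: 0.0007
gripper_force: 0.0
```

>>> {"api": "apply_moves", "payload": {"steps": [[0, 0, -40, 0, 0], [0, 0, -80, 0, 0], [0, 0, -120, 0, 0], [0, 0, -160, 0, 0], [0, 0, -200, 0, 0], [0, 0, -200, 0, 0], [0, 0, -200, 0, 0]]}}

```text
clock: 8.28
eef_pos: [0.4449, -0.0772, 0.2537]
tcp_rot: [0.002, 1.0, 0.001, -0.002]
contact_force: [0.8, 1.1, -0.9]
finger_gap: 0.0005
gripper_force: 0.0
```

```bash
python3 - <<'E'
from h import *
state()
a=imaging.camera('scene')[60:360,100:400];b=imaging.camera('top')[90:290,80:420]
cv2.imwrite('pics/p5.png',np.hstack([cv2.resize(a,(380,380)),cv2.resize(b,(420,380))])[...,::-1])
E
```

```text
{'clock': 8.283, 'eef_pos': [0.445, -0.077, 0.254], 'tcp_rot': [0.002, 1.0, 0.001, -0.002], 'contact_force': [0.811, 1.118, -0.911], 'finger_gap': 0.0, 'joints': [-0.421, 0.252, 1.807, 0.001, 1.087, -1.989]}
```

View pics/p5.png

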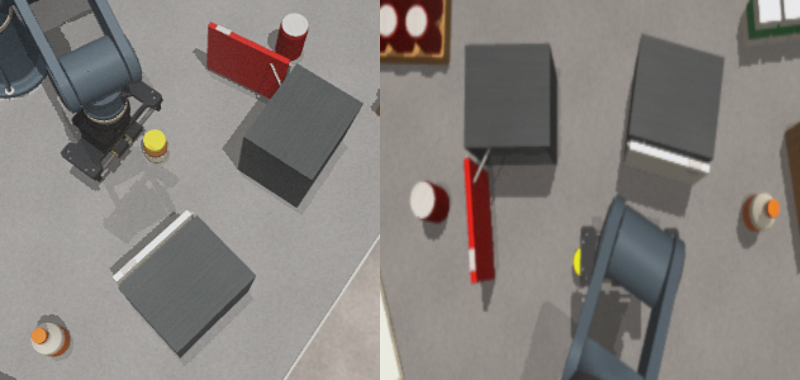

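The red door stands about square to its cupboard, the white one is shut, the can, jar and bottle are upright in place, and the arm is clear. Handing in.

```bash
python3 -c "
from rig import ctrl
print(ctrl.job_done())"
```

```text
the job is handed in; nothing more can be done
None
```

I handed the job in at about 8.3 s: the last picture shows the red door open about square, the white cupboard shut, and the can, bottle and jar standing in place with the arm clear; no verdict was returned.

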